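Fit the rotor to the bench centrifuge

TASK

Make the bench centrifuge ready for a run: pick the rotor up by its pointer grip, turn it so that the flat in its bore matches the flat on the drive shaft, and lower it onto the shaft without forcing it until it sits fully home on its seat. Then swing the lid down until it is fully shut. Leave the glass beaker and the two vials standing where they are.

Things in the scene. Friction and masses are not known exactly. Their poses are not given: they have to be found in the camera images.
- rotor_grip (a point): Rotor, loose, upright on the bench left or right of the centrifuge. This point lies on its axis, 57 mm above its underside, inside the black grip on top: an upright bar 12 mm wide (y), 33 to 66 mm above the underside, 42 mm long along x, rounded at the -x end (18 mm from the axis), pointed at the +x end (24 mm). Grip it here across the 12 mm. z up, x to the pointed end.
- rotor_bore (a point): Centre of the rotor's underside, 57 mm below rotor_grip, same axes. The rotor is an aluminium cone, 88 mm across its foot, 52 mm across its top at 33 mm, 8 tube places, 0.28 kg. Blind bore from below, 30 mm deep: 26 mm diameter with one flat 5.8 mm from the axis, on the +x side, under the pointed end. When home, this point is at shaft_seat with the x axes the same way.
- shaft_seat (a point): Centre of the round seat (52 mm across) at the foot of the centrifuge's upright drive shaft, on which the rotor's underside comes to rest; 36 mm above the bench, 69 mm below the bowl's rim. z up along the shaft, x towards the side where the shaft has its flat; a short dark index line on the seat marks that side. Turns with the shaft.
- shaft_top (a point): Top of the steel drive shaft, 28 mm above shaft_seat, same axes. 24 mm in diameter, one flat 5 mm from the axis; top 5 mm taper to an 18 mm nose. About 0.9 mm play in the bore: the rotor drops only if its pointed end shows where the flat faces, within about 10 degrees; else it stays some 23 mm high and the lid cannot shut. Home, the grip's top is 3 mm below the rim.
- spindle (a joint): Turning angle of the drive shaft about its upright axis relative to the centrifuge, rad, counter-clockwise from above; at 0 the flat faces the back of the centrifuge (the centrifuge's +x). It stands still by itself and turns with little friction (0.05 N m).
- centrifuge: Compact bench centrifuge, white, fixed to the bench, 157 mm deep, 136 mm wide, 105 mm high; steel bowl 102 mm across (fingers opened wider than that strike it), floor 28 mm above the bench. Origin on the bowl's axis at bench height; x from the front (control panel) to the back (hinge), y to its left seen from the front, z up. The hinge line lies 70 mm behind the axis.
- lid_hinge (a point): Middle of the lid's hinge line, at the back of the centrifuge's rim, 106 mm above the bench; the line runs along the centrifuge's y. The axes are the lid's: -x runs from the hinge to the front edge, z is the normal of its outer face.
- lid_edge (a point): Middle of the lid's front edge, half-way through its thickness, 143 mm from the hinge; a small grey lip, 46 mm wide and 7 mm thick, stands 15 mm beyond it. The lid is a white plate 132 mm wide and 11 mm thick, its outer face 11 mm from the hinge line, with a round dark window. Axes as lid_hinge.
- lid (a joint): Opening of the lid, rad: 0 shut flat on the rim, 1.95 fully open, leaning back behind the bowl; it starts wide open. Its stiff hinge holds it at any angle; about 2 N at the front edge move it.
- beaker_mid (a point): Bystander: glass beaker, 56 mm across and 68 mm high, standing on the other side of the centrifuge from the rotor; half-way up.
- vial_a_mid (a point): Bystander: snap-cap vial, 25 mm across and 47 mm high, left on the bench; half-way up.
- vial_b_mid (a point): Bystander: snap-cap vial, 25 mm across and 47 mm high, right on the bench; half-way up.

How it is judged:
By the outcome, as a careful person would: the job done as asked, in the order asked, and still so for the second after the job is handed in, with the robot touching nothing.
It also fails if it takes over 59 s, if anything falls off the work surface, if the arm or the gripper's body presses on something with over 40 N, if the wrist force passes 120 N, or if a joint passes its speed limit or range.

ROBOT

A 6-joint arm with a two-finger parallel gripper is mounted at the origin on a cart in front of the work surface, level with it; the furniture and walls round the work are solid. World frame = base frame: x ahead of the robot, y to its left, z up, the work surface at z = 0. Lengths are in m, angles in rad, forces in N, time in s.
With the tool pointing down it reaches from about 0.25 to 0.775 m from the base axis. Payload 8.9 kg.
Tool frame: the origin (TCP) lies midway between the tips of the shut fingers; the grasp point (between the pads) lies 19 mm behind it; z points along the fingers, y is the direction in which the jaws open and shut (so a half turn about z gives the same grasp; the last joint's range is limited). The gripper opens to 85 mm and grips with 20 to 120 N. Pads are 22 mm wide; open, the fingers measure 114 mm over their backs; the gripper's body (76 mm by 85 mm) begins 54 mm behind the grasp point. The pads swing forward as they close: fully open they stand 13 mm farther back than shut.
Start: joints at [1.083, 0.291, -0.153, 1.127, 0, 1.431], TCP at [0.179, 0.493, 0.231] pointing down, gripper open.
Joint ranges: [-2.52, 2.52], [-0.91, 1.74], [-1.3, 1.37], [-1.96, 2.02], [-1.52, 1.47], [-3.14, 3.14]. Speed limits (rad/s): [2.22, 2.22, 2.79, 3.14, 3.14, 3.14].

INTERFACE

Orientations are given as a rotation vector (axis times angle).
In Python, from plant import ctrl gives the robot as it stands. The module is installed in compiled form; this text tells all that it offers.
- The arm moves only by the shell command python3 -m creep 'ROWS' [FORCE]. ROWS is JSON, a list of rows, each a list of 5 numbers: the opening, from 0 (shut) to 1 (fully open), then the shift along the world's x, y, z in units of 25 mm (1.0 is 25 mm), then the turn about the world's z in units of 5 degrees (1.0 is 5 degrees). A call has 1 to 20 rows; each row shifts and turns the commanded pose from where the row before left it; what a row does not reach is not made up. A row lasts 1/8 s, in which the tool goes at most 62.5 mm and 10.7 degrees, less where a joint would pass 70% of its speed; a pose out of reach is approached as far as the arm can. A call is refused whole if a number of a shift passes 1 or a number of a turn 1, either way. A call with a gripper value outside its range is refused whole. The fingers move at their own pace and stop on an object; FORCE is the grip in N (left out, the last holds). Time passes only in rows, so rows that do not move let the fingers close. It gives the time, the measured TCP pose, the force and the opening at its end, in the units of the state.
- ctrl.state(): the state, without advancing time (a new reading comes with each control period).
- ctrl.camera(name): name is "scene" or "side" or "wrist"; returns a dict with "image" (420x560x3 uint8, red, green, blue), "fx", "fy", "cx", "cy" (pixels), "R" (3x3) and "t" (3): a world point X has camera coordinates R X + t. Camera axes: x right, y down, z forward; pixel columns grow to the right and rows downward; lengths in m; the calibration is good to about 2 mm. A picture is of the moment at which its call begins. There is no depth.
- ctrl.hand_in(): hands the job in, once; it reports no verdict.
Trained networks look in a picture, given as the dict that the camera call returned (one of the last four; its "shot" number tells which), for a name from the list of things; names that differ only in an ending like _2 or _b are one class to them, and where a whole thing is asked for, a point or a joint stands for the part that bears it (a point fixed in the world has none). Each returns a list of dicts, best first, with "confidence" (0 to 1); they miss things now and then, are a little off and sometimes report something else, mostly with a low value. They report only what shows in the picture. A call takes as long as a camera call.
- ctrl.boxes_of(picture, query): "at" ([x, y, z] in m, in world coordinates, good to about 4 mm: the middle of the surface that is visible of it).
- ctrl.regions_of(picture, query): "region" (420x560 bool, what is visible of it).
The state is a dict: "time": time; "joints": joint angles; "joint_vel": joint speeds; "tau": joint torques, N m; "ee_pos": TCP position; "tcp_rot": TCP orientation; "ft_force": force on the tool from outside, world axes, zero at the start; "moment": the same for the moment, N m; "gripper_width": finger opening in m.
Only numpy, scipy, OpenCV 4.12 (cv2) and the standard library are available. Lean on these libraries where they do the work, as an engineer would, in place of code of your own. Each camera call takes 0.05 s, during which the arm holds its last target.

## Working session

There is one attempt and no reset: what is moved stays moved. The work goes in short steps, Python scripts to look and compute and a shell command to move; the robot and the scene stay as the last step left them, time stands still between calls to the robot, and variables do not carry over. Pictures are saved under pics/ and viewed, and the job is handed in when it is done.

```bash
mkdir -p pics; ls
cat > h.py <<'E'
import numpy as np, cv2
from plant import ctrl
def snap(cam,name):
    p=ctrl.camera(cam); cv2.imwrite(f'pics/{name}.png',cv2.cvtColor(p['image'],cv2.COLOR_RGB2BGR)); return p
def proj(p,X):
    c=np.array(p['R'])@np.array(X,float)+np.array(p['t']); return np.array([p['fx']*c[0]/c[2]+p['cx'],p['fy']*c[1]/c[2]+p['cy']])
def ray(p,u,v,z):
    R=np.array(p['R']);t=np.array(p['t']); o=-R.T@t; d=R.T@np.array([(u-p['cx'])/p['fx'],(v-p['cy'])/p['fy'],1.]); return o+d*(z-o[2])/d[2]
E
python3 - <<'E'
from h import *
for c in ['scene','side','wrist']:
    p=snap(c,c+'0')
    print(c,p['fx'],-np.array(p['R']).T@np.array(p['t']),np.array(p['R'])[2])
    for q in ['rotor_grip','rotor_bore','shaft_seat','shaft_top','centrifuge','lid_hinge','lid_edge','beaker_mid','vial_a_mid']:
        try: print(q,[(np.round(b['at'],3).tolist(),round(b['confidence'],2)) for b in ctrl.boxes_of(p,q)[:3]])
        except Exception as e: print(q,e)
s=ctrl.state();print(s['time'],s['ee_pos'],s['tcp_rot'],s['gripper_width'])
E
```

```text
pics
scene 477.30416966373735 [-0.47082928 -0.45642735  1.5372074 ] [ 0.54239212  0.25123078 -0.80168191]
rotor_grip [([0.511, -0.313, 0.026], 0.66), ([0.464, 0.464, 0.038], 0.44)]
rotor_bore [([0.512, -0.312, 0.024], 0.93)]
shaft_seat [([0.465, 0.462, 0.04], 0.55), ([0.48, -0.033, 0.05], 0.42)]
shaft_top [([0.485, -0.036, 0.05], 0.46)]
centrifuge [([0.529, -0.03, 0.107], 0.82)]
lid_hinge [([0.573, -0.026, 0.181], 0.92), ([0.446, -0.47, 0.045], 0.53)]
lid_edge [([0.581, -0.021, 0.178], 0.6)]
beaker_mid [([0.516, 0.328, 0.04], 0.62)]
vial_a_mid []
side 420.50885537775196 [-0.02041962  1.24741554  0.63954425] [ 0.35342736 -0.86053172 -0.36684365]
rotor_grip [([0.516, -0.302, 0.029], 0.45)]
rotor_bore [([0.514, -0.304, 0.039], 0.52)]
shaft_seat []
shaft_top []
centrifuge [([0.506, 0.023, 0.096], 0.78)]
lid_hinge [([0.573, -0.002, 0.181], 0.84)]
lid_edge [([0.577, -0.01, 0.18], 0.62)]
beaker_mid [([0.514, 0.346, 0.044], 0.9)]
vial_a_mid [([0.463, 0.468, 0.031], 0.64)]
wrist 351.5036081462691 [0.10976009 0.52002751 0.37409003] [ 0.27313089 -0.10001477 -0.95676359]
rotor_grip []
rotor_bore []
shaft_seat []
shaft_top []
centrifuge []
lid_hinge []
lid_edge []
beaker_mid []
vial_a_mid []
1.5 [0.17942048 0.49340642 0.23130569] [5.45072575e-01 3.09393649e+00 2.86197640e-05] 0.08552166011345301
```

View pics/scene0.png

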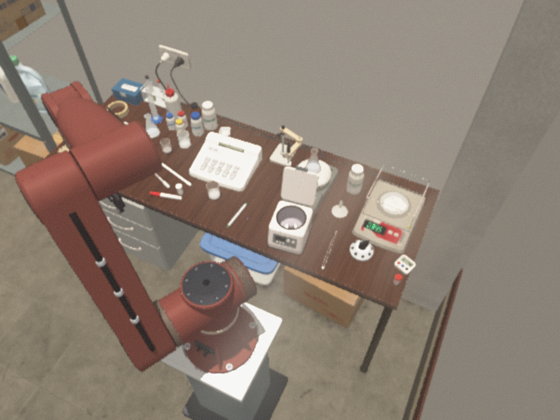

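View pics/side0.png

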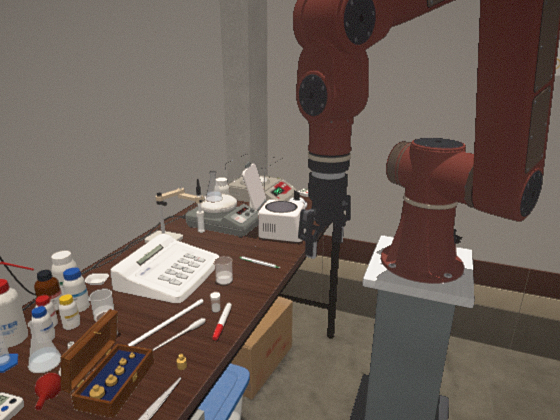

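```bash
python3 -m creep '[[0.5,0.42,-1,0.24,0.2],[0.5,0.42,-1,0.24,0.2],[0.5,0.42,-1,0.24,0.2],[0.5,0.42,-1,0.24,0.2],[0.5,0.42,-1,0.24,0.2],[0.5,0.42,-1,0.24,0.2],[0.5,0.42,-1,0.24,0.2],[0.5,0.42,-1,0.24,0.2],[0.5,0.42,-1,0.24,0.2],[0.5,0.42,-1,0.24,0.2],[0.5,0.42,-1,0.24,0.2],[0.5,0.42,-1,0.24,0.2],[0.5,0.42,-1,0.24,0.2],[0.5,0.42,-1,0.24,0.2],[0.5,0.42,-1,0.24,0.2],[0.5,0.42,-1,0.24,0.2],[0.5,0.42,-1,0.24,0.2],[0.5,0.42,-1,0.24,0.2],[0.5,0.42,-1,0.24,0.2],[0.5,0,-0.9,0,0]]'
python3 - <<'E'
from h import *
p=snap('wrist','w1')
for q in ['rotor_bore','shaft_seat','shaft_top','centrifuge','lid_hinge']:
    print(q,[(np.round(b['at'],3).tolist(),round(b['confidence'],2)) for b in ctrl.boxes_of(p,q)[:3]])
s=ctrl.state();print(s['time'],s['ee_pos'],s['tcp_rot'],s['gripper_width'])
np.savez('w1',**{k:p[k] for k in ['fx','fy','cx','cy','R','t']})
E
```

```text
time: 4.0
ee_pos: [0.3796, -0.0051, 0.3456]
tcp_rot: [0.027, 3.141, -0.0]
ft_force: [-0.3, -0.6, -0.6]
gripper_width: 0.0427
rotor_bore [([0.508, -0.296, 0.03], 0.64)]
shaft_seat [([0.566, -0.014, 0.156], 0.65), ([0.52, -0.025, 0.104], 0.62), ([0.478, -0.031, 0.036], 0.6)]
shaft_top [([0.472, -0.028, 0.037], 0.91)]
centrifuge [([0.52, -0.023, 0.102], 0.67)]
lid_hinge [([0.566, -0.012, 0.159], 0.91)]
4.3 [ 0.37880108 -0.00353794  0.34533146] [2.64022529e-02 3.14142426e+00 3.57527842e-04] 0.04258889773668222
```

View pics/w1.png

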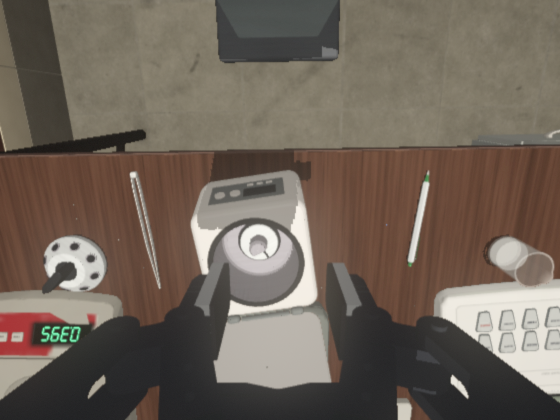

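Run:
```python
import cv2
im=cv2.imread('pics/w1.png')
a=cv2.resize(im[160:320,180:330],None,fx=5,fy=5,interpolation=cv2.INTER_CUBIC)[:600]
cv2.imwrite('pics/w1a.png',cv2.resize(im[200:310,205:310],(573,600),interpolation=cv2.INTER_CUBIC))
cv2.imwrite('pics/w1b.png',cv2.resize(im[220:310,30:130],(666,600),interpolation=cv2.INTER_CUBIC))
```

```text
(no output)
```

View pics/w1a.png

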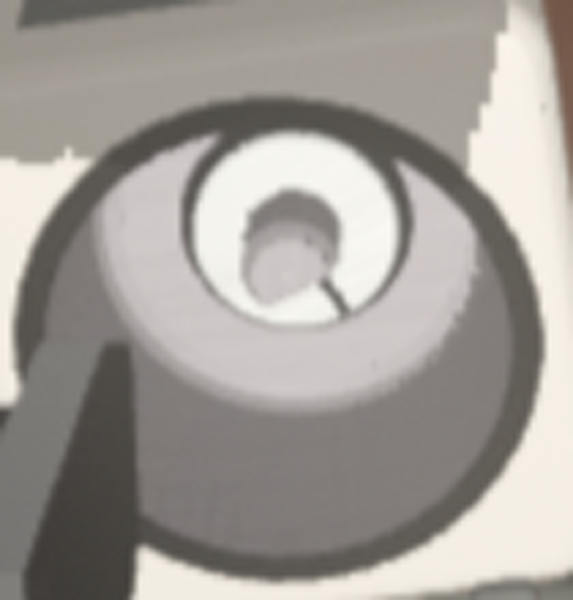

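View pics/w1b.png

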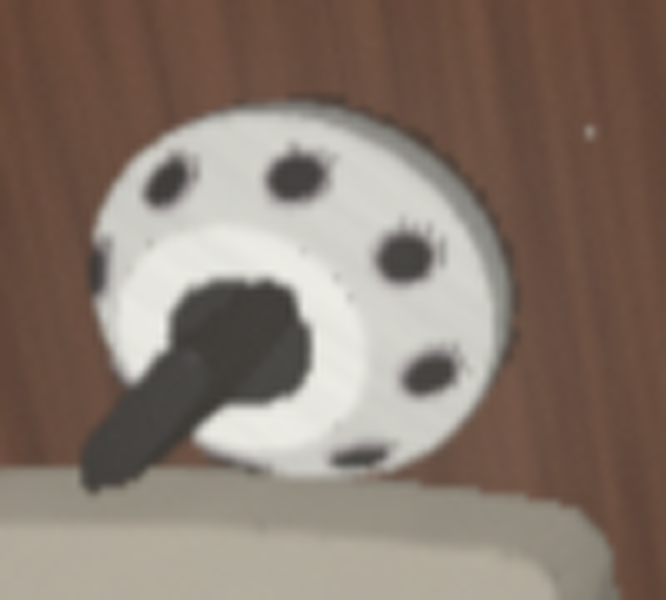

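```bash
python3 -m creep '[[0.5,0.6,-0.22,-1,0],[0.5,0.6,-0.22,-1,0],[0.5,0.6,-0.22,-1,0],[0.5,0.6,-0.22,-1,0],[0.5,0.4,-0.22,-0.6,0],[0.5,0,0,0,0],[0.5,0,0,0,0]]'
python3 - <<'E'
from h import *
p=snap('wrist','w2')
for q in ['shaft_seat','shaft_top','centrifuge','lid_hinge']:
    print(q,[(np.round(b['at'],3).tolist(),round(b['confidence'],2)) for b in ctrl.boxes_of(p,q)[:3]])
s=ctrl.state();print(s['time'],s['ee_pos'],s['tcp_rot'],s['gripper_width'])
print(-np.array(p['R']).T@p['t'])
np.savez('w2',**{k:p[k] for k in ['fx','fy','cx','cy','R','t']})
E
```

```text
time: 5.18
ee_pos: [0.4489, -0.0314, 0.231]
tcp_rot: [0.027, 3.141, -0.0]
ft_force: [0.2, 0.6, 0.3]
gripper_width: 0.0425
shaft_seat [([0.477, -0.036, 0.033], 0.77)]
shaft_top [([0.476, -0.033, 0.036], 0.95)]
centrifuge [([0.492, -0.036, 0.104], 0.76), ([0.561, -0.033, 0.134], 0.69), ([0.471, -0.034, 0.036], 0.16)]
lid_hinge [([0.476, -0.035, 0.033], 0.73), ([0.562, -0.03, 0.138], 0.57), ([0.514, -0.292, 0.028], 0.45)]
5.425 [ 0.44900374 -0.03156542  0.23090181] [ 2.68036355e-02  3.14047611e+00 -3.33031622e-04] 0.04245699130145423
[ 0.37471125 -0.02874297  0.37379315]
```

View pics/w2.png

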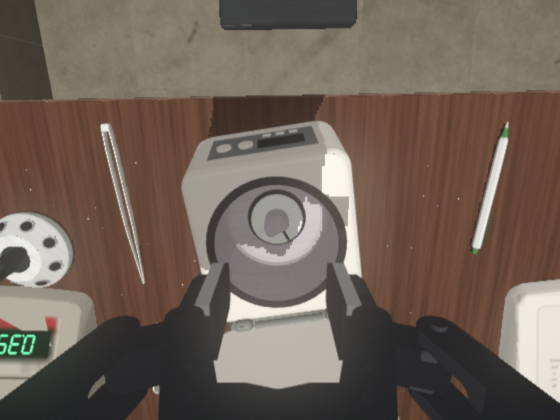

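Run:
```python
import cv2
im=cv2.imread('pics/w2.png')
c=im[180:255,235:320]
c=cv2.convertScaleAbs(c,alpha=1.6,beta=-30)
cv2.imwrite('pics/w2a.png',cv2.resize(c,(680,600),interpolation=cv2.INTER_CUBIC))
```

```text
(no output)
```

View pics/w2a.png

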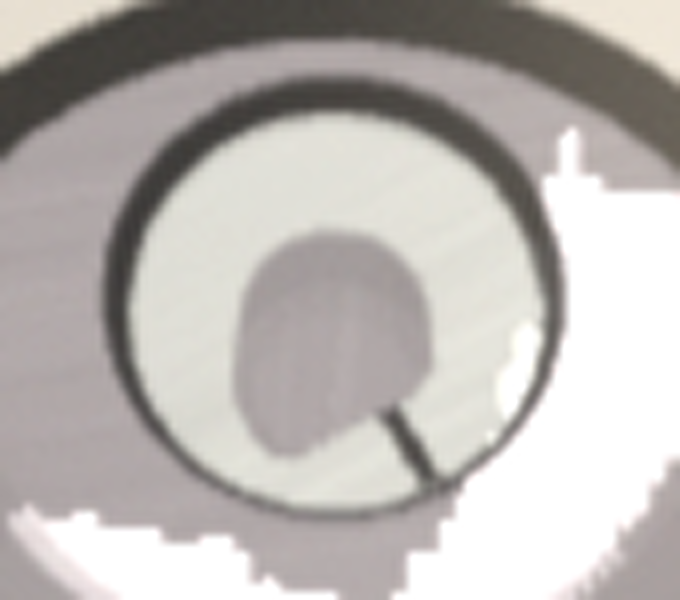

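Run:
```python
from h import *
p=dict(np.load('w2.npz'))
f=lambda x,y:(235+x/8,180+y/8)
c=ray(p,*f(338,313),.036);a=ray(p,*f(388,408),.036);b=ray(p,*f(430,480),.036)
print(c,a,b)
an=lambda v:np.degrees(np.arctan2(v[1],v[0]))
print(an(a-c),an(b-c),an(b-a))
# ellipse fit check of edge points
pts=[(128,313),(548,313),(338,112),(338,515)]
W=np.array([ray(p,*f(*q),.036) for q in pts]);print(np.round(W,4), np.hypot(*(W-c)[:,:2].T))
# flat edge at top of shaft: z=.064 nose / .059
for z in (.036,.050,.059,.064):
    u=ray(p,*f(300,455),z);v=ray(p,*f(428,380),z);print(z,an(v-u)-90)
# hinge line in image
u=ray(p,232,325,.106);v=ray(p,328,315,.106);print('hinge dir',an(v-u)-90, u,v)
# prediction: project
```

```text
[ 0.48307545 -0.03125624  0.036     ] [ 0.49589614 -0.02510602  0.036     ] [ 0.50580117 -0.01983141  0.036     ]
25.627525004690078 26.689921884813867 28.036156883943452
[[ 0.4826 -0.0577  0.036 ]
 [ 0.4835 -0.0048  0.036 ]
 [ 0.457  -0.0308  0.036 ]
 [ 0.5104 -0.0317  0.036 ]] [0.02649186 0.02648828 0.0260556  0.02735848]
0.036 30.965928458346283
0.05 30.965928458346568
0.059 30.96592845834637
0.064 30.965928458346568
hinge dir 5.889523012930724 [ 0.55791377 -0.07231722  0.106     ] [0.54921446 0.01201509 0.106     ]
```

```bash
python3 -m creep '[[0.5,0,-1,0.5,0],[0.5,0,-1,0.2,0],[0.5,0,-1,0,0],[0.5,0,-1,0,0],[0.5,0,-1,0,0],[0.5,0,-1,0,0],[0.5,0,-1,0,0],[0.5,0,-1,0,0],[0.5,0,-1,0,0],[0.5,0,-1,0,0],[0.5,0,-1,0,0],[0.5,0,0,0,0],[0.5,0,0,0,0]]'
python3 - <<'E'
from h import *
p=snap('wrist','w3')
for q in ['rotor_grip','rotor_bore']:
    print(q,[(np.round(b['at'],3).tolist(),round(b['confidence'],2)) for b in ctrl.boxes_of(p,q)[:3]])
r=ctrl.regions_of(p,'rotor_bore')
print([(b['confidence'],b['region'].sum()) for b in r])
s=ctrl.state();print(s['time'],s['ee_pos'],s['tcp_rot'],s['gripper_width'],s['joints'])
np.savez('w3',**{k:p[k] for k in ['fx','fy','cx','cy','R','t']})
E
```

```text
time: 7.05
ee_pos: [0.4488, -0.3063, 0.2477]
tcp_rot: [-0.027, -3.141, -0.001]
ft_force: [0.0, -0.1, -0.3]
gripper_width: 0.0428
rotor_grip [([0.513, -0.31, 0.031], 0.64)]
rotor_bore [([0.509, -0.308, 0.03], 0.62), ([0.477, -0.036, 0.06], 0.59)]
[(0.71, np.int64(4397))]
7.25 [ 0.44899569 -0.30602951  0.24790431] [2.58505653e-02 3.14147610e+00 1.64749291e-04] 0.043010509193730055 [-7.32880654e-01  3.17459993e-01 -7.17269695e-02  1.18167126e+00
  8.52865439e-05 -7.16423436e-01]
```

View pics/w3.png

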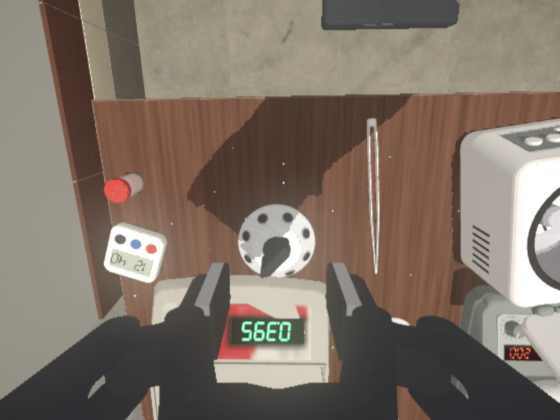

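Run:
```python
import cv2
im=cv2.imread('pics/w3.png')
c=im[195:295,220:335]
c=cv2.convertScaleAbs(c,alpha=1.4,beta=0)
cv2.imwrite('pics/w3a.png',cv2.resize(c,(690,600),interpolation=cv2.INTER_CUBIC))
```

```text
(no output)
```

View pics/w3a.png

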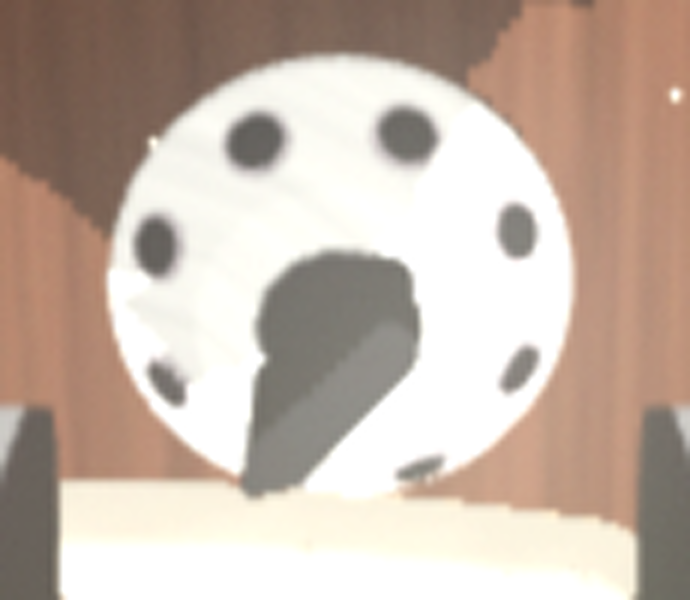

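Run:
```python
from h import *
from scipy.optimize import least_squares
p=dict(np.load('w3.npz'))
f=lambda x,y:(220+x/6,195+y/6)
pts=[(107,275),(575,275),(340,52),(200,105),(480,105),(130,370),(555,370),(530,430),(160,430)]
W=np.array([ray(p,*f(*q),.0) for q in pts])[:,:2]
s=least_squares(lambda v:np.hypot(*(W-v[:2]).T)-v[2],[.51,-.31,.044]);print(s.x,s.fun)
W=np.array([ray(p,*f(*q),.0) for q in pts])[:,:2]
an=lambda v:np.degrees(np.arctan2(v[1],v[0]))
u=ray(p,*f(400,345),.066);v=ray(p,*f(265,490),.066);print(u,v,an(v-u),np.linalg.norm(v-u))
im=cv2.imread('pics/w3.png');S=6
c=cv2.resize(im[195:295,220:335],(690,600),interpolation=cv2.INTER_CUBIC);c=cv2.convertScaleAbs(c,alpha=1.4)
def draw(x,y,th,col):
    th=np.radians(th);R=np.array([[np.cos(th),-np.sin(th)],[np.sin(th),np.cos(th)]])
    out=[(-.012,-.006),(.018,-.006),(.024,0),(.018,.006),(-.012,.006),(-.0165,.003),(-.018,0),(-.0165,-.003)]
    for z in(.033,.066):
        q=np.array([(np.array(proj(p,[*(np.array([x,y])+R@np.array(o)),z]))-[220,195])*6 for o in out],int)
        cv2.polylines(c,[q],True,col if z>.05 else (255,0,0),1)
    for r,z in((.044,0),(.026,.033)):
        q=np.array([(np.array(proj(p,[x+r*np.cos(a),y+r*np.sin(a),z]))-[220,195])*6 for a in np.linspace(0,6.28,60)],int)
        cv2.polylines(c,[q],True,(0,200,0),1)
draw(s.x[0],s.x[1],-45,(0,0,255))
cv2.imwrite('pics/w3b.png',c)
```

```text
[ 0.52974262 -0.30732811  0.04715067] [-0.000453   -0.00092655  0.00159637 -0.00015674 -0.00062373 -0.00106193
 -0.00097226  0.00172301  0.00087483]
[ 0.51370591 -0.29729436  0.066     ] [ 0.53996229 -0.32051703  0.066     ] -41.49142216349634 0.035052677415117
```

View pics/w3b.png

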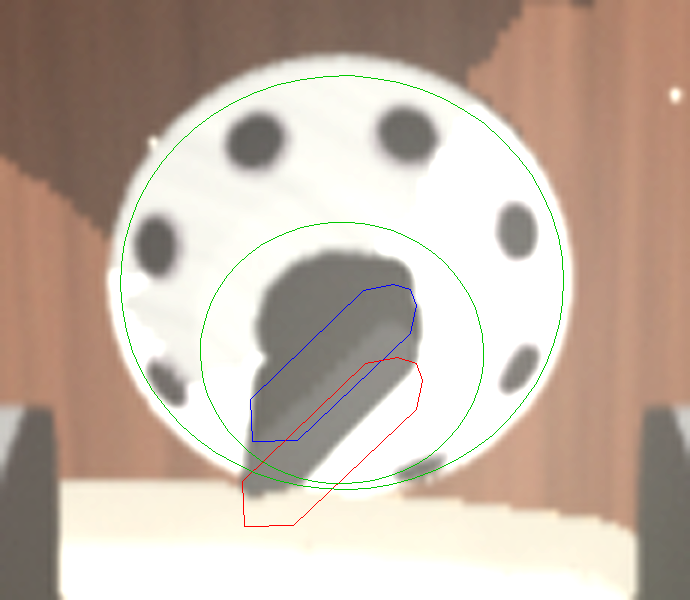

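```bash
cat > ov.py <<'E'
from h import *
def ov(npz,png,out,box,S,x,y,th,z0=0,foot=True):
    p=dict(np.load(npz)); im=cv2.imread(png);x0,y0,x1,y1=box
    c=cv2.resize(im[y0:y1,x0:x1],None,fx=S,fy=S,interpolation=cv2.INTER_CUBIC);c=cv2.convertScaleAbs(c,alpha=1.4)
    th=np.radians(th);R=np.array([[np.cos(th),-np.sin(th)],[np.sin(th),np.cos(th)]])
    o=[(-.012,-.006),(.016,-.006),(.024,0),(.016,.006),(-.012,.006),(-.0165,.003),(-.018,0),(-.0165,-.003)]
    P=lambda X:(np.array(proj(p,X))-[x0,y0])*S
    for z,col in((.033,(255,0,0)),(.066,(0,0,255))):
        q=np.array([P([*(np.array([x,y])+R@np.array(k)),z+z0]) for k in o],int)
        cv2.polylines(c,[q],True,col,1)
    for r,z in((.044,0),(.044,.012),(.026,.033)):
        q=np.array([P([x+r*np.cos(a),y+r*np.sin(a),z+z0]) for a in np.linspace(0,6.28,60)],int)
        cv2.polylines(c,[q],True,(0,200,0),1)
    cv2.imwrite(out,c)
E
python3 - <<'E'
from ov import *
ov('w3.npz','pics/w3.png','pics/w3c.png',(220,195,335,295),6,.5235,-.3075,-44)
E
```

```text
(no output)
```

View pics/w3c.png

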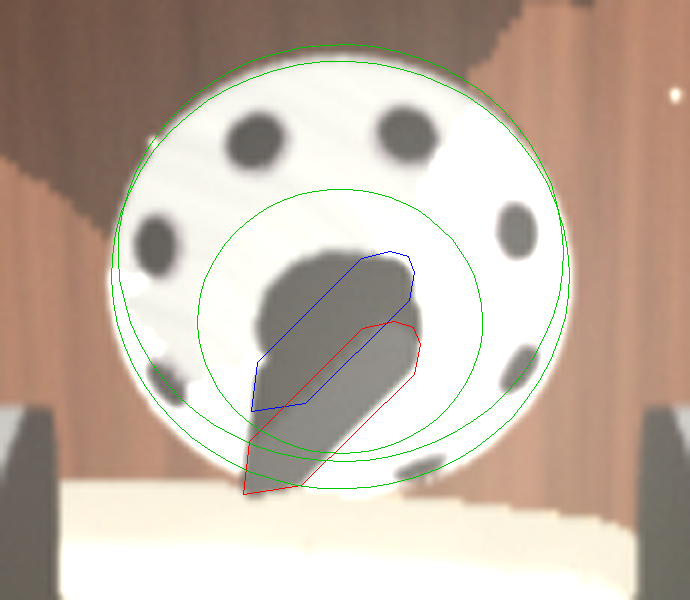

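```bash
python3 -m creep '[[0.5,0.33,0,-0.44,-0.96],[0.5,0.33,0,-0.44,-0.96],[0.5,0.33,0,-0.44,-0.96],[0.5,0.33,0,-0.44,-0.96],[0.5,0.33,0,-0.44,-0.96],[0.5,0.33,0,-0.44,-0.96],[0.5,0.33,0,-0.44,-0.96],[0.5,0.33,0,-0.44,-0.96],[0.5,0.33,0,-0.44,-0.96],[0.5,0,0,0,0],[0.5,0,0,0,0]]'
python3 - <<'E'
from h import *
p=snap('wrist','w4')
s=ctrl.state();print(s['time'],s['ee_pos'],s['tcp_rot'],s['gripper_width'],s['joints'])
np.savez('w4',**{k:p[k] for k in ['fx','fy','cx','cy','R','t']})
p=snap('side','s4')
from ov import *
ov('w4.npz','pics/w4.png','pics/w4a.png',(160,150,400,330),3,.5235,-.3075,-44)
E
```

```text
time: 8.62
ee_pos: [0.5231, -0.3065, 0.1492]
tcp_rot: [1.178, 2.912, -0.0]
ft_force: [0.3, -0.1, -0.2]
gripper_width: 0.0426
8.675 [ 0.52313701 -0.30660155  0.14938888] [ 1.17896888e+00  2.91144493e+00 -3.10371495e-04] 0.042981471432464065 [-6.50607454e-01  4.96813396e-01 -6.09429821e-02  1.01250809e+00
 -5.99932558e-05  1.18912932e-01]
```

View pics/w4a.png

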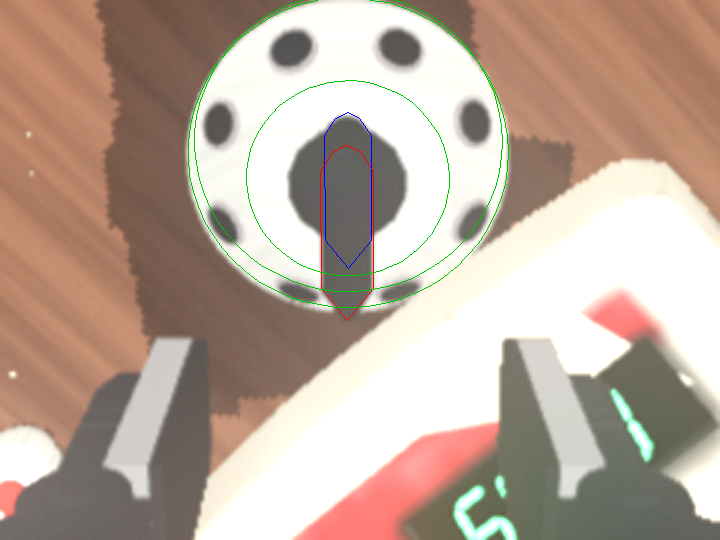

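View pics/s4.png

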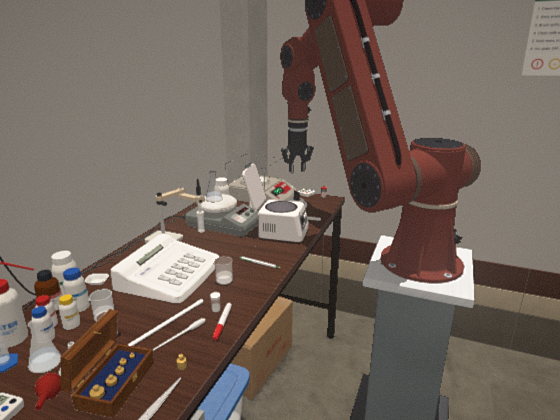

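```bash
python3 -m creep '[[0.5,0.02,-0.04,-0.8,0],[0.5,0,0,-0.8,0],[0.5,0,0,-0.8,0],[0.5,0,0,-0.8,0],[0.5,0,0,-0.8,0],[0.5,0,0,-0.37,0],[0.5,0,0,0,0],[0.5,0,0,0,0],[0,0,0,0,0],[0,0,0,0,0],[0,0,0,0,0],[0,0,0,0,0],[0,0,0,0,0]]' 60
python3 - <<'E'
from h import *
p=snap('wrist','w5')
s=ctrl.state();print(s['time'],s['ee_pos'],s['tcp_rot'],s['gripper_width'],s['ft_force'])
E
```

```text
time: 10.35
ee_pos: [0.524, -0.3079, 0.0402]
tcp_rot: [1.181, 2.91, -0.001]
ft_force: [-0.9, 0.4, 5.5]
gripper_width: 0.0113
10.4 [ 0.52401915 -0.30789373  0.04025434] [ 1.18116296e+00  2.91000178e+00 -5.78406616e-04] 0.010879298678086938 [-0.85704957  0.63329118  6.09019588]
```

View pics/w5.png

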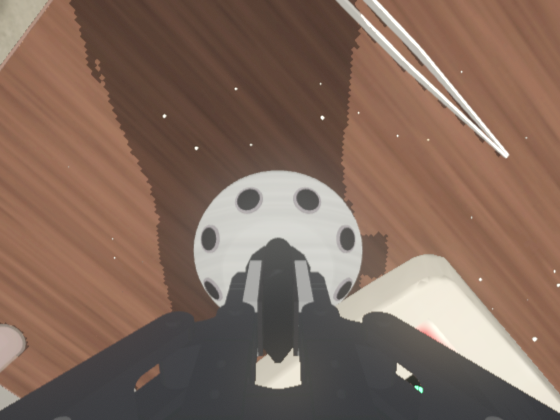

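```bash
python3 -m creep '[[0,0,0,0.6,0],[0,0,0,0.9,0],[0,0,0,1,0],[0,0,0,1,0],[0,0,0,1,0],[0,-0.1,0.5,0.6,0.96],[0,-0.1,0.7,0.3,0.96],[0,-0.1,0.8,0,0.96],[0,-0.1,0.8,0,0.96],[0,-0.1,0.8,0,0.96],[0,-0.1,0.8,0,0.96],[0,-0.1,0.8,0,0.96],[0,-0.1,0.8,0,0.96],[0,-0.1,0.8,0,0.96],[0,-0.1,0.8,0,0.96],[0,-0.1,0.8,0,0.96],[0,-0.1,0.8,0,0.96],[0,-0.1,0.8,0,0.96],[0,-0.1,0.8,0,0.96],[0,-0.1,0.7,0,0.96]]'
python3 -m creep '[[0,0,0,0,0],[0,0,0,0,0]]'
python3 - <<'E'
from h import *
p=snap('wrist','w6')
np.savez('w6',**{k:p[k] for k in ['fx','fy','cx','cy','R','t']})
s=ctrl.state();print(s['time'],s['ee_pos'],s['tcp_rot'],s['gripper_width'],s['ft_force'])
snap('scene','s6');snap('side','d6')
E
```

```text
time: 12.9
ee_pos: [0.4859, -0.0193, 0.1752]
tcp_rot: [-0.76, 3.048, 0.0]
ft_force: [-0.2, 0.2, -2.4]
gripper_width: 0.011
time: 13.15
ee_pos: [0.4863, -0.0205, 0.1749]
tcp_rot: [-0.753, 3.05, -0.001]
ft_force: [-0.7, 0.1, -2.1]
gripper_width: 0.0111
13.2 [ 0.4863517  -0.02061212  0.17483798] [-7.52701206e-01  3.04978873e+00 -5.36304616e-04] 0.011248831886560997 [ 0.74861745 -0.35009665 -2.81081903]
```

View pics/w6.png

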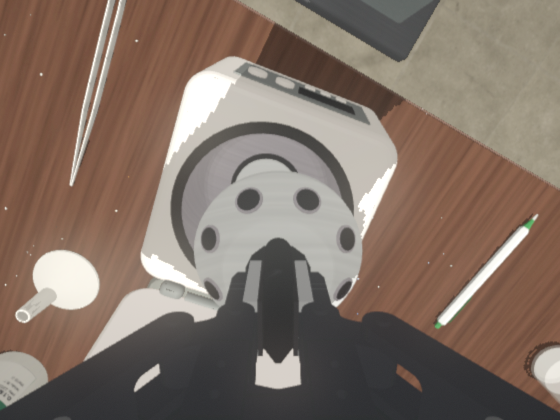

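Run:
```python
from ov import *
ov('w6.npz','pics/w6.png','pics/w6a.png',(170,140,390,320),3.3,.4863,-.0206,27.7,.135)
# refine shaft centre from w1 and w2 by seat ellipse
p=dict(np.load('w1.npz'));f=lambda x,y:(205+x*105/573,200+y*110/600)
for q in [(192,228),(408,228),(300,130),(300,326)]: print(ray(p,*f(*q),.036))
```

```text
[ 0.48257059 -0.05762528  0.036     ]
[ 0.48350202 -0.00305599  0.036     ]
[ 0.45692404 -0.02950122  0.036     ]
[ 0.50999564 -0.03120401  0.036     ]
```

View pics/w6a.png

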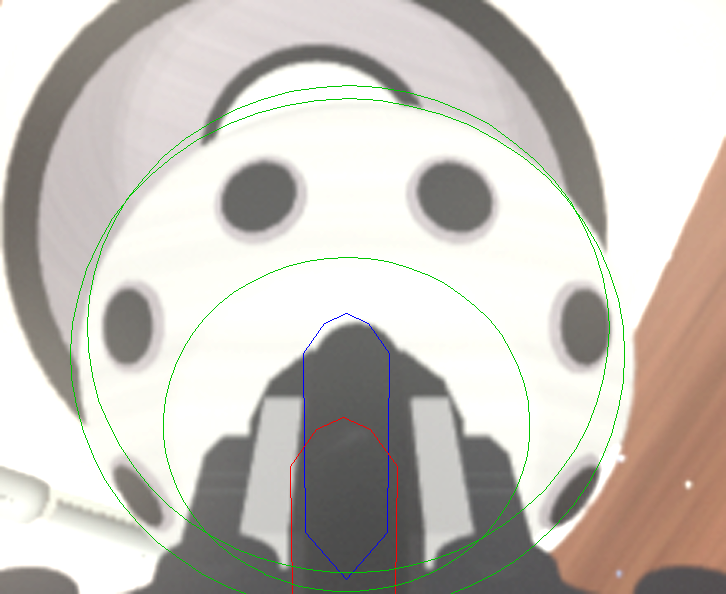

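Run:
```python
from h import *
from scipy.spatial.transform import Rotation as Ro
for n,e,r in [('w1',[.37880108,-.00353794,.34533146],[2.64e-2,3.14142,3.575e-4]),('w2',[.44900374,-.03156542,.23090181],[2.68e-2,3.14047,-3.3e-4]),('w3',[.44899569,-.30602951,.24790431],[2.585e-2,3.141476,1.6e-4]),('w4',[.52313701,-.30660155,.14938888],[1.17897,2.91144,-3.1e-4]),('w6',[.4863517,-.02061212,.17483798],[-.7527,3.04979,-5.36e-4])]:
    p=dict(np.load(n+'.npz'));R=p['R'];o=-R.T@p['t'];M=Ro.from_rotvec(r).as_matrix();e=np.array(e)
    print(n,np.round(M.T@(o-e),4),np.round(Ro.from_matrix(M.T@R.T).as_rotvec(degrees=True),2),'tcp px',proj(p,e),'gp',proj(p,e-M[:,2]*.019),p['cx'],p['cy'])
```

```text
w1 [ 7.34e-02 -1.00e-04 -1.43e-01] [-13.24 -13.36  89.31] tcp px [278.40735062 277.30466212] gp [278.45333529 299.4376219 ] 277.6106051883876 213.839991278487
w2 [ 0.0742  0.0015 -0.143 ] [-13.21 -13.27  89.29] tcp px [274.44678031 279.32721907] gp [274.00485615 301.65106801] 277.6106051883876 213.839991278487
w3 [ 0.0743  0.001  -0.1427] [-13.23 -13.28  89.35] tcp px [275.62744684 279.79017127] gp [275.34926884 302.22562818] 277.6106051883876 213.839991278487
w4 [ 0.0751  0.0009 -0.1427] [-13.25 -13.28  89.27] tcp px [275.59400831 281.29747861] gp [275.316764   303.90098369] 277.6106051883876 213.839991278487
w6 [ 0.0734  0.0014 -0.1429] [-13.2  -13.29  89.28] tcp px [274.81612853 277.86447891] gp [274.40287389 300.04867439] 277.6106051883876 213.839991278487
```

Run:
```python
from h import *
from scipy.spatial.transform import Rotation as Ro
for i in range(4):
    p=ctrl.camera('wrist');s=ctrl.state()
    M=Ro.from_rotvec(s['tcp_rot']).as_matrix();o=-np.array(p['R']).T@p['t']
    print(np.round(o,4),np.round(s['ee_pos'],4),np.round(M.T@(o-s['ee_pos']),4),np.round(s['ft_force'],1))
```

```text
[ 0.4206 -0.0537  0.3174] [ 0.4863 -0.0206  0.1746] [ 0.0735  0.0012 -0.1428] [-0.6 -0.4 -2.7]
[ 0.4206 -0.0537  0.3174] [ 0.4862 -0.0206  0.1746] [ 0.0735  0.0012 -0.1428] [ 0.3 -0.3 -2.4]
[ 0.4206 -0.0536  0.3173] [ 0.4862 -0.0205  0.1745] [ 0.0735  0.0012 -0.1428] [ 0.2 -0.4 -2.8]
[ 0.4206 -0.0536  0.3173] [ 0.4862 -0.0204  0.1745] [ 0.0735  0.0012 -0.1428] [ 0.2 -0.3 -2. ]
```

Run:
```python
from ov import *
ov('w6.npz','pics/w6.png','pics/w6b.png',(170,140,390,320),3.3,.4863-.0003,-.0206+.0014,27.7,.135)
```

```text
(no output)
```

View pics/w6b.png

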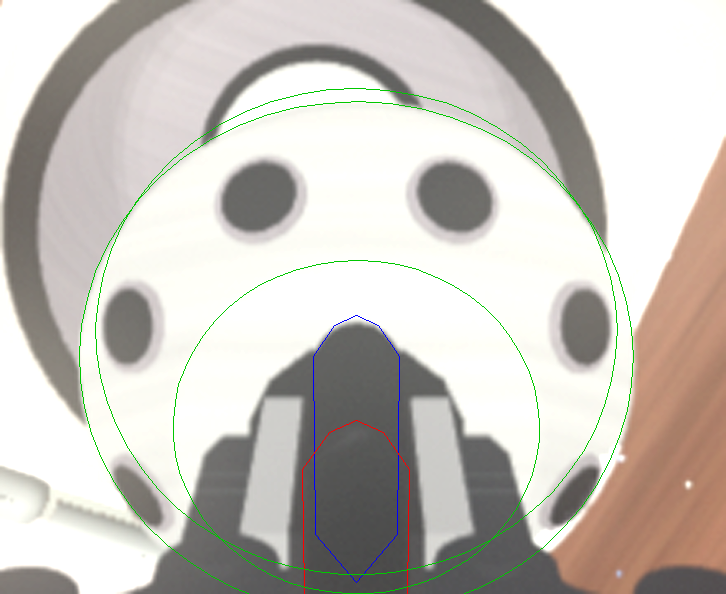

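```bash
python3 -m creep '[[0,-0.13,-0.48,-0.4,0],[0,0,0,-0.5,0],[0,0,0,-0.3,0],[0,0,0,0,0],[0,0,0,0,0],[0,0,0,0,0]]'
python3 - <<'E'
from h import *
p=snap('wrist','w7')
np.savez('w7',**{k:p[k] for k in ['fx','fy','cx','cy','R','t']})
s=ctrl.state();e=np.array(s['ee_pos']);print(s['time'],e,s['tcp_rot'],s['ft_force'])
im=cv2.imread('pics/w7.png');S=3
c=cv2.resize(im[60:320,150:400],None,fx=S*.76,fy=S*.76,interpolation=cv2.INTER_CUBIC);S*=.76
b=np.array([-.0003,.0014])
def circ(x,y,z,r,col):
    q=np.array([(proj(p,[x+b[0]+r*np.cos(a),y+b[1]+r*np.sin(a),z])-[150,60])*S for a in np.linspace(0,6.28,90)],int)
    cv2.polylines(c,[q],True,col,1)
circ(.4837,-.0324,.105,.051,(0,0,255));circ(.4837,-.0324,.036,.026,(0,0,255))
circ(e[0],e[1],e[2]-.04,.044,(0,200,0));circ(e[0],e[1],e[2]-.04+.012,.044,(0,200,0))
cv2.imwrite('pics/w7a.png',c)
E
```

```text
time: 14.25
ee_pos: [0.4832, -0.0321, 0.1449]
tcp_rot: [-0.755, 3.049, -0.0]
ft_force: [0.3, -0.1, -2.8]
gripper_width: 0.0113
14.3 [ 0.48318567 -0.03207085  0.14486799] [-7.55253513e-01  3.04888659e+00 -4.13940542e-04] [ 0.46935329 -1.50563992 -2.13388194]
```

View pics/w7a.png

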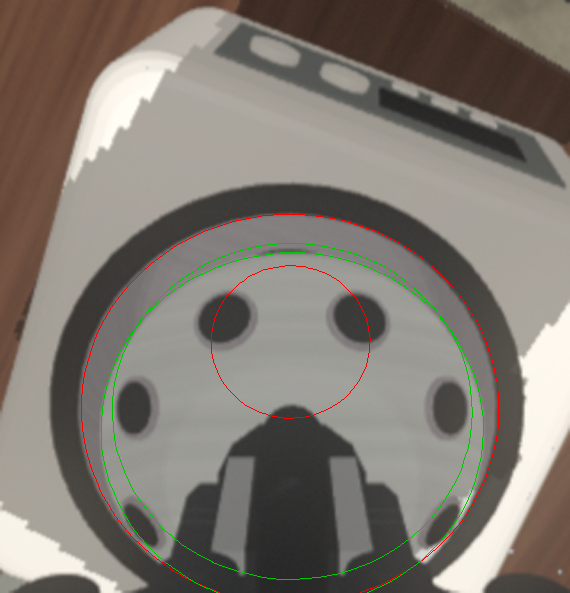

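```bash
python3 -m creep '[[0,0.01,-0.02,-0.5,0],[0,0,0,-0.5,0],[0,0,0,-0.48,0],[0,0,0,-0.1,0],[0,0,0,0,0]]'; python3 -m creep '[[0,0,0,-0.1,0],[0,0,0,-0.08,0],[0,0,0,0,0]]'
```

```text
time: 14.92
ee_pos: [0.4831, -0.0326, 0.1048]
tcp_rot: [0.755, -3.049, -0.0]
ft_force: [0.6, 0.6, -2.4]
gripper_width: 0.0107
time: 15.3
ee_pos: [0.4831, -0.0326, 0.1005]
tcp_rot: [0.755, -3.049, -0.0]
ft_force: [0.1, -0.0, -3.2]
gripper_width: 0.0108
```

```bash
python3 -m creep '[[0,0,0,-0.06,0],[0,0,0,0,0]]';python3 -m creep '[[0,0,0,-0.06,0],[0,0,0,0,0]]'
```

```text
time: 15.55
ee_pos: [0.4831, -0.0326, 0.099]
tcp_rot: [0.755, -3.049, 0.0]
ft_force: [0.4, -0.5, -2.4]
gripper_width: 0.011
time: 15.8
ee_pos: [0.4831, -0.0326, 0.0975]
tcp_rot: [0.755, -3.049, -0.0]
ft_force: [-0.2, 0.2, -2.6]
gripper_width: 0.0111
```

```bash
python3 -m creep '[[0,0,0,-0.08,0],[0,0,0,0,0]]'
```

```text
time: 16.05
ee_pos: [0.4831, -0.0326, 0.0954]
tcp_rot: [0.755, -3.049, -0.0]
ft_force: [-0.5, 0.1, -3.0]
gripper_width: 0.0112
```

```bash
python3 -m creep '[[0,0,0,-0.1,0],[0,0,0,-0.1,0],[0,0,0,-0.1,0],[0,0,0,0,0]]'
```

```text
time: 16.55
ee_pos: [0.483, -0.0326, 0.0878]
tcp_rot: [0.755, -3.049, -0.0]
ft_force: [0.1, 0.5, -1.9]
gripper_width: 0.011
```

```bash
python3 -m creep '[[0,0,0,-0.1,0],[0,0,0,-0.1,0],[0,0,0,-0.1,0],[0,0,0,0,0]]'
```

```text
time: 17.05
ee_pos: [0.483, -0.0326, 0.0803]
tcp_rot: [0.755, -3.049, -0.0]
ft_force: [-0.2, -0.2, -2.6]
gripper_width: 0.0108
```

```bash
python3 -m creep '[[0,0,0,-0.08,0],[0,0,0,0,0]]'
```

```text
time: 17.3
ee_pos: [0.4831, -0.0326, 0.0784]
tcp_rot: [0.755, -3.049, -0.0]
ft_force: [0.3, -0.5, -2.2]
gripper_width: 0.0109
```

```bash
python3 -m creep '[[0,0,0,-0.06,0],[0,0,0,0,0]]';python3 -m creep '[[0,0,0,-0.05,0],[0,0,0,0,0]]'
```

```text
time: 17.55
ee_pos: [0.4831, -0.0326, 0.077]
tcp_rot: [0.755, -3.049, -0.0]
ft_force: [-0.3, 1.1, -2.0]
gripper_width: 0.0109
time: 17.8
ee_pos: [0.4833, -0.0326, 0.0762]
tcp_rot: [-0.755, 3.049, -0.0]
ft_force: [-2.0, -0.5, 3.4]
gripper_width: 0.011
```

```bash
python3 -m creep '[[0.15,0,0,0,0],[0.3,0,0,0,0],[0.4,0,0,0,0],[0.4,0,0,0,0],[0.4,0,0,0.5,0],[0.4,0,0,0.8,0],[0.4,0,0,1,0],[0.4,0,0,1,0],[0.4,-0.2,-0.1,1,0],[0.4,-0.4,-0.2,1,0],[0.4,0,0,0,0],[0.4,0,0,0,0]]'
python3 - <<'E'
from h import *
p=snap('wrist','w8')
np.savez('w8',**{k:p[k] for k in ['fx','fy','cx','cy','R','t']})
s=ctrl.state();e=np.array(s['ee_pos']);print(s['time'],e,s['tcp_rot'],s['ft_force'],s['joints'])
for q in ['lid_edge','lid_hinge','rotor_bore']:
    print(q,[(np.round(b['at'],3).tolist(),round(b['confidence'],2)) for b in ctrl.boxes_of(p,q)[:3]])
from ov import *
ov('w8.npz','pics/w8.png','pics/w8a.png',(150,100,400,300),2.9,.4837-.0003,-.0324+.0014,27.7,.036)
E
```

```text
time: 19.3
ee_pos: [0.4682, -0.0401, 0.2082]
tcp_rot: [-0.755, 3.049, -0.0]
ft_force: [-0.5, -0.2, -1.1]
gripper_width: 0.0343
19.35 [ 0.467969   -0.03993924  0.2078134 ] [ 7.54993110e-01 -3.04890908e+00 -5.86033732e-04] [ 0.01412553 -0.50655824 -0.44814338] [-2.41022142e-01  2.02531298e-01 -3.35204122e-01  1.03376185e+00
  5.32383730e-05 -7.26510732e-01]
lid_edge [([0.56, -0.006, 0.133], 0.67)]
lid_hinge [([0.557, -0.005, 0.135], 0.56)]
rotor_bore [([0.476, -0.036, 0.068], 0.64)]
```

View pics/w8a.png

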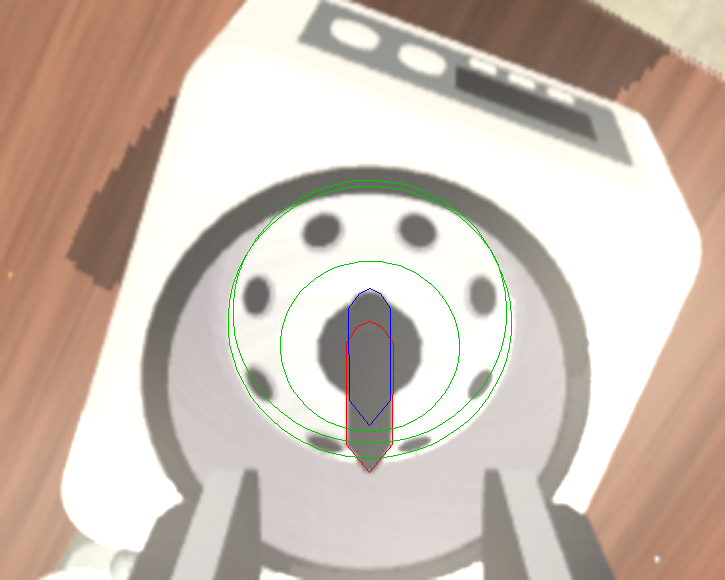

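View pics/w8.png

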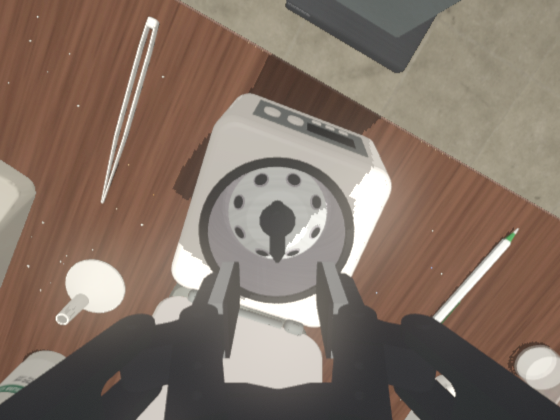

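```bash
python3 -m creep '[[0,0,0.16,1,-0.8],[0,0,0.16,1,-0.8],[0,0.4,0.16,1,-0.8],[0,0.8,0.16,1,-0.8],[0,0.8,0.16,0.9,-0.8],[0,0.8,0,0,0],[0,0.8,0,0,0],[0,0,0,0,0],[0,0,0,0,0]]'
python3 - <<'E'
from h import *
p=snap('wrist','w9')
np.savez('w9',**{k:p[k] for k in ['fx','fy','cx','cy','R','t']})
s=ctrl.state();e=np.array(s['ee_pos']);print(s['time'],e,s['tcp_rot'],s['gripper_width'],s['joints'])
for q in ['lid_edge','lid_hinge']:
    print(q,[(np.round(b['at'],3).tolist(),round(b['confidence'],2)) for b in ctrl.boxes_of(p,q)[:3]])
p=snap('scene','s9');
for n,b in (('s9',(180,120,450,300)),):
    im=cv2.imread(f'pics/{n}.png');x0,y0,x1,y1=b
    cv2.imwrite(f'pics/{n}a.png',cv2.resize(im[y0:y1,x0:x1],None,fx=2.9,fy=2.9,interpolation=cv2.INTER_CUBIC))
p=snap('side','d9')
im=cv2.imread('pics/d9.png');cv2.imwrite('pics/d9a.png',cv2.resize(im[120:260,150:350],None,fx=4,fy=4,interpolation=cv2.INTER_CUBIC))
E
```

```text
time: 20.62
ee_pos: [0.5575, -0.02, 0.3303]
tcp_rot: [0.214, -3.133, -0.0]
ft_force: [-0.2, -0.3, -0.0]
gripper_width: -0.0002
20.675 [ 0.55744346 -0.02001952  0.33057893] [ 2.14081489e-01 -3.13338890e+00 -3.12437227e-04] -0.00023290897415025576 [-1.66954569e-01  3.26361411e-01  1.54967170e-01  1.40032264e+00
 -1.59780859e-05 -3.03387871e-01]
lid_edge [([0.582, -0.02, 0.195], 0.63), ([0.478, -0.033, 0.067], 0.26)]
lid_hinge [([0.579, -0.021, 0.198], 0.61)]
```

View pics/w9.png

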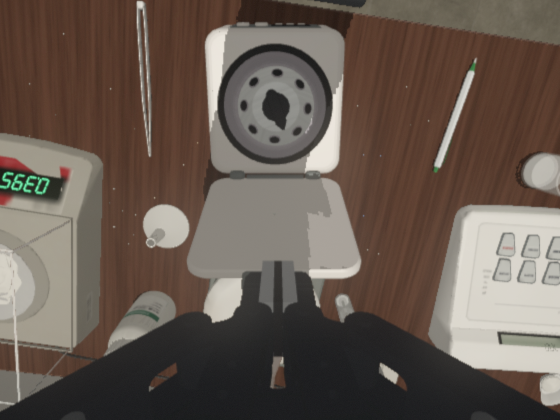

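View pics/s9a.png

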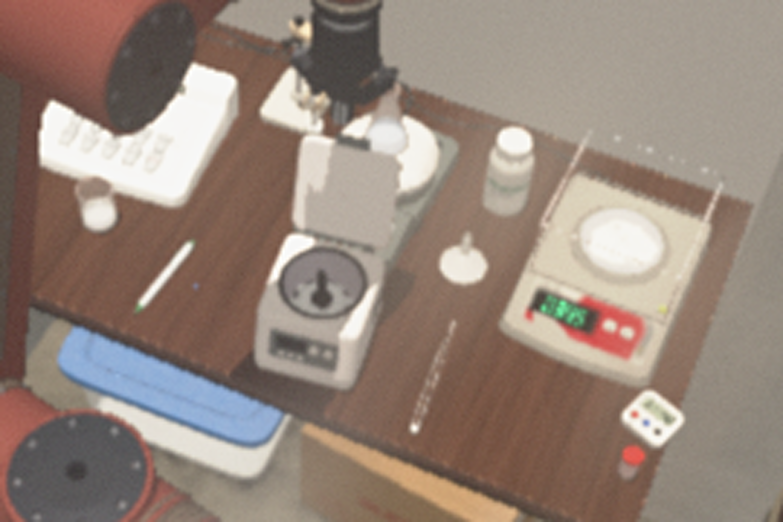

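View pics/d9a.png

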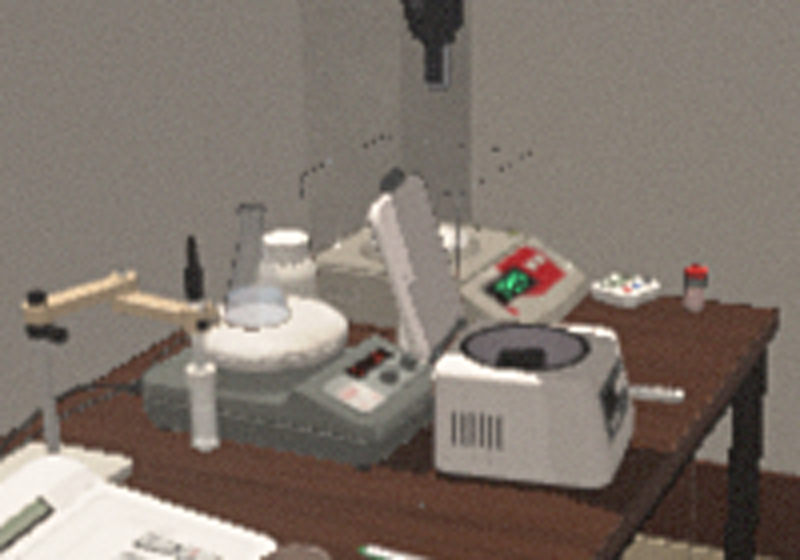

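```bash
python3 - <<'E'
from h import *
p=dict(np.load('w9.npz'));b=np.array([-.0003,.0014,0])
an=lambda v:np.degrees(np.arctan2(v[1],v[0]))
l=ray(p,237,175,.106)-b;r=ray(p,313,174,.106)-b;print(l,r,(l+r)/2,an(r-l)-90)
# machine front/left edges at rim z=.105
print(an(ray(p,340,165,.105)-ray(p,345,30,.105)),an(ray(p,212,160,.105)-ray(p,206,30,.105)))
psi=np.radians(8);X=np.array([np.cos(psi),np.sin(psi),0]);Y=np.array([-np.sin(psi),np.cos(psi),0])
H=np.array([.4837,-.0324,.106])+.07*X;print('hinge',H)
for th in (1.8,1.95,2.05):
    d=-np.cos(th)*X+np.array([0,0,np.sin(th)]);n=np.sin(th)*X+np.array([0,0,np.cos(th)])
    for s,m in((.143,0),(.143,.011),(.158,.009)):
        q=[proj(p,H+d*s+n*m+y*Y+b).round(1).tolist() for y in (-.066,0,.066)]
        print(th,s,m,(H+d*s+n*m).round(4),q)
E
python3 -c "
import cv2
im=cv2.imread('pics/w9.png');cv2.imwrite('pics/w9a.png',cv2.resize(im[160:320,170:380],None,fx=3.7,fy=3.7,interpolation=cv2.INTER_CUBIC))"
```

```text
[ 0.55793022 -0.06355085  0.106     ] [0.54596485 0.01578961 0.106     ] [ 0.55194753 -0.02388062  0.106     ] 8.57617129888402
8.634477939315795 7.363518250067202
hinge [ 0.55301876 -0.02265788  0.106     ]
1.8 0.143 0 [ 0.5852 -0.0181  0.2453] [[181.5, 258.2], [275.2, 257.9], [369.0, 257.6]]
1.8 0.143 0.011 [ 0.5958 -0.0166  0.2428] [[183.7, 270.5], [275.3, 270.2], [367.1, 269.9]]
1.8 0.158 0.009 [ 0.5972 -0.0164  0.2578] [[178.2, 282.2], [275.2, 282.0], [372.3, 281.7]]
1.95 0.143 0 [ 0.6054 -0.0153  0.2388] [[186.1, 280.1], [275.4, 279.9], [364.9, 279.6]]
1.95 0.143 0.011 [ 0.6156 -0.0139  0.2348] [[188.5, 289.7], [275.5, 289.5], [362.7, 289.3]]
1.95 0.158 0.009 [ 0.6192 -0.0134  0.2494] [[183.9, 304.4], [275.4, 304.2], [367.0, 303.9]]
2.05 0.143 0 [ 0.6183 -0.0135  0.2329] [[189.4, 291.8], [275.6, 291.5], [361.8, 291.3]]
2.05 0.143 0.011 [ 0.628  -0.0121  0.2278] [[191.9, 299.6], [275.7, 299.4], [359.6, 299.2]]
2.05 0.158 0.009 [ 0.6331 -0.0114  0.2421] [[188.0, 315.6], [275.6, 315.3], [363.3, 315.1]]
```

View pics/w9a.png

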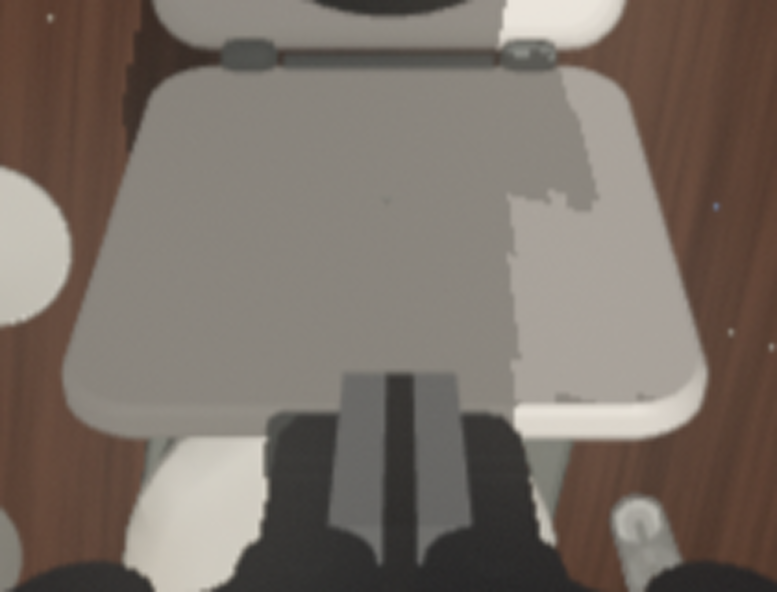

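```bash
python3 -m creep '[[0,0.8,0.1,0,0],[0,0.9,0.1,0,0],[0,0.9,0.1,0,0],[0,0.7,0.1,0,0],[0,0,0,-0.4,0],[0,0,0,-0.8,0],[0,0,0,-0.9,0],[0,0,0,-0.9,0],[0,0,0,-0.8,0],[0,0,0,-0.5,0],[0,0,0,0,0],[0,0,0,0,0]]'
python3 - <<'E'
from h import *
p=snap('wrist','w10')
s=ctrl.state();print(s['time'],s['ee_pos'],s['ft_force'],s['joints'])
p=snap('side','d10')
im=cv2.imread('pics/d10.png');cv2.imwrite('pics/d10a.png',cv2.resize(im[120:260,150:350],None,fx=4,fy=4,interpolation=cv2.INTER_CUBIC))
E
```

```text
time: 22.38
ee_pos: [0.6409, -0.0102, 0.2241]
tcp_rot: [-0.214, 3.133, -0.0]
ft_force: [0.3, -0.7, -1.2]
gripper_width: 0.0002
22.425 [ 0.64103934 -0.01018451  0.22421858] [ 0.77103957 -0.46455647 -1.08113993] [-1.29820902e-01  5.19572545e-01  1.77893236e-01  1.22772465e+00
 -3.72267842e-05 -2.66214579e-01]
```

View pics/w10.png

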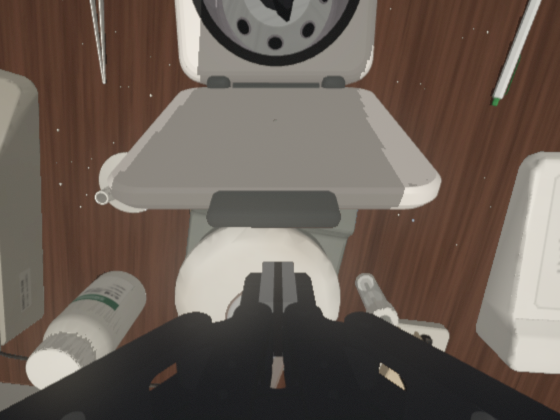

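View pics/d10a.png

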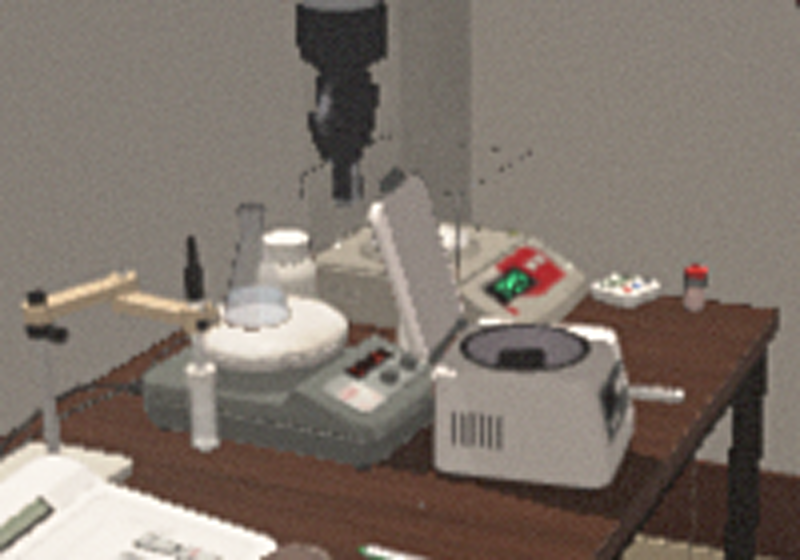

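```bash
python3 -m creep '[[0,-0.3,-0.04,0,0],[0,-0.3,-0.04,0,0],[0,-0.3,-0.04,0,0],[0,-0.3,-0.04,0,0],[0,-0.3,-0.04,0.05,0]]'; python3 -m creep '[[0,-0.4,-0.06,0.06,0],[0,-0.4,-0.06,0.06,0],[0,-0.33,-0.05,0,0],[0,0,0,0,0]]'
python3 - <<'E'
from h import *
p=snap('wrist','w11')
p=snap('side','d11')
im=cv2.imread('pics/d11.png');cv2.imwrite('pics/d11a.png',cv2.resize(im[120:260,150:350],None,fx=4,fy=4,interpolation=cv2.INTER_CUBIC))
E
```

```text
time: 23.1
ee_pos: [0.6029, -0.0152, 0.2248]
tcp_rot: [-0.214, 3.134, -0.0]
ft_force: [1.7, -0.5, 2.0]
gripper_width: 0.0003
time: 23.6
ee_pos: [0.5741, -0.0195, 0.2276]
tcp_rot: [0.214, -3.134, 0.0]
ft_force: [1.2, 0.3, -0.3]
gripper_width: -0.0002
```

View pics/d11a.png

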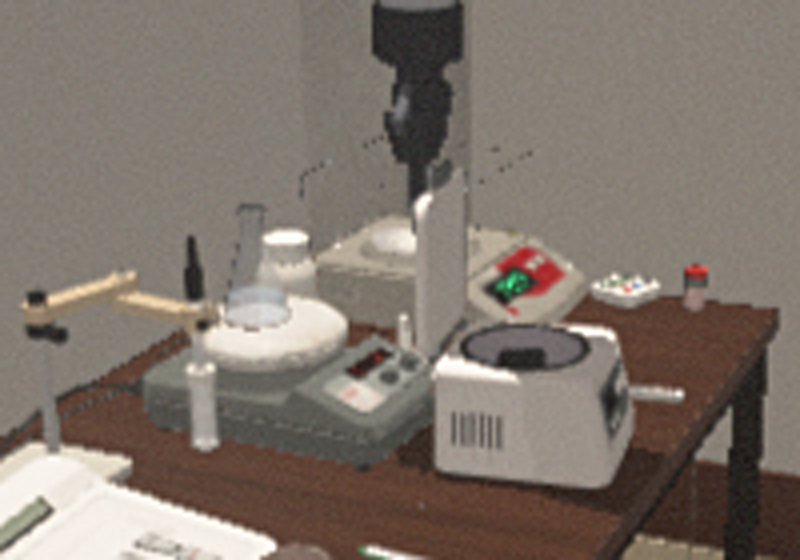

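View pics/w11.png

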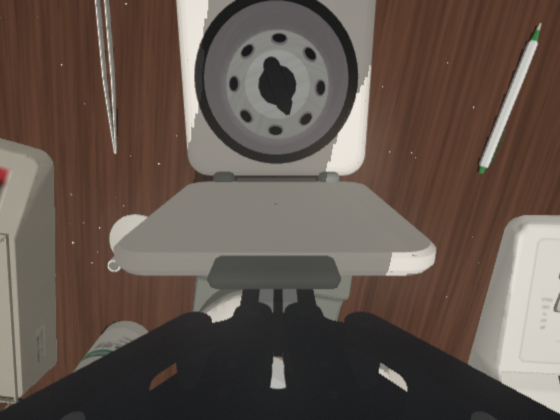

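```bash
python3 -m creep '[[0,-0.43,-0.06,0.03,0],[0,-0.43,-0.06,0.03,0],[0,-0.43,-0.06,0.03,0],[0,-0.41,-0.06,-0.13,0],[0,-0.41,-0.06,-0.13,0],[0,-0.41,-0.06,-0.13,0],[0,0,0,0,0]]'
python3 -m creep '[[0,-0.36,-0.05,-0.23,0],[0,-0.36,-0.05,-0.23,0],[0,-0.36,-0.05,-0.23,0],[0,0,0,0,0]]'
python3 - <<'E'
from h import *
p=snap('wrist','w12')
p=snap('side','d12')
im=cv2.imread('pics/d12.png');cv2.imwrite('pics/d12a.png',cv2.resize(im[120:260,150:350],None,fx=4,fy=4,interpolation=cv2.INTER_CUBIC))
E
```

```text
time: 24.58
ee_pos: [0.5108, -0.0284, 0.2198]
tcp_rot: [0.213, -3.133, -0.0]
ft_force: [0.5, 0.2, -0.2]
gripper_width: 0.0002
time: 25.08
ee_pos: [0.4837, -0.032, 0.2023]
tcp_rot: [0.214, -3.133, -0.001]
ft_force: [0.4, -0.0, 0.4]
gripper_width: 0.0002
```

View pics/d12a.png

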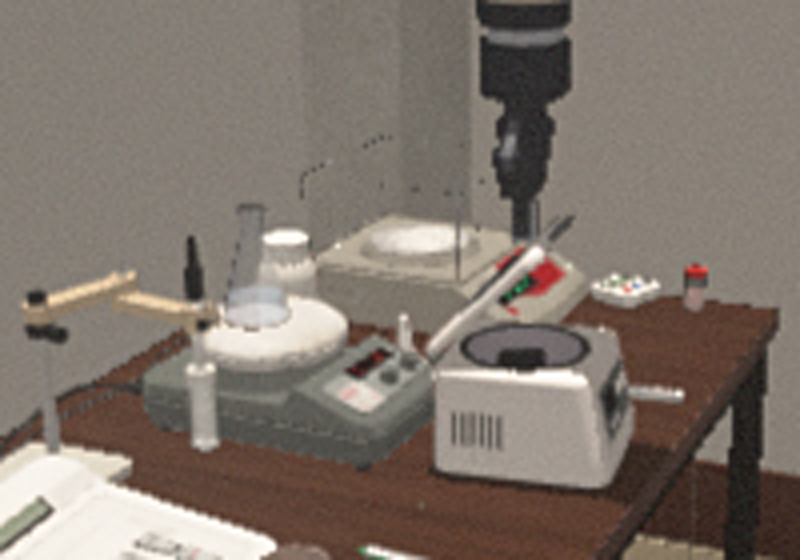

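View pics/w12.png

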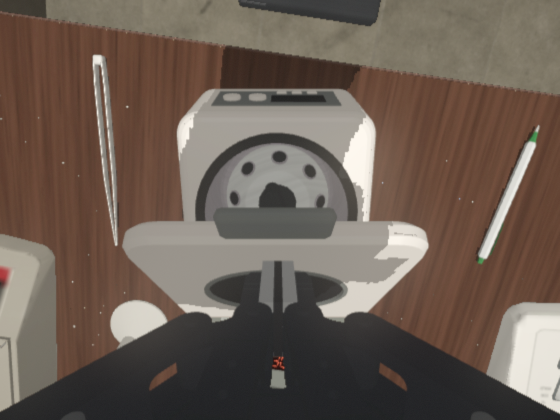

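```bash
python3 -m creep '[[0,-0.29,-0.04,-0.32,0],[0,-0.29,-0.04,-0.32,0],[0,-0.29,-0.04,-0.32,0],[0,-0.15,-0.02,-0.29,0],[0,-0.15,-0.02,-0.29,0],[0,-0.15,-0.02,-0.29,0],[0,-0.15,-0.02,-0.29,0],[0,0,0,0,0]]'
python3 -m creep '[[0,-0.07,-0.01,-0.3,0],[0,-0.07,-0.01,-0.3,0],[0,-0.07,-0.01,-0.3,0],[0,-0.07,0,-0.2,0],[0,0,0,0,0]]'
```

```text
time: 26.18
ee_pos: [0.4475, -0.037, 0.1492]
tcp_rot: [0.214, -3.133, -0.001]
ft_force: [-0.3, -0.2, -0.5]
gripper_width: 0.0002
time: 26.8
ee_pos: [0.4407, -0.0378, 0.1219]
tcp_rot: [0.214, -3.133, -0.0]
ft_force: [0.4, -0.4, 0.1]
gripper_width: 0.0001
```

```bash
python3 -m creep '[[0,0,0,-0.08,0],[0,0,0,-0.08,0],[0,0,0,0,0]]'; python3 -m creep '[[0,0,0,-0.05,0],[0,0,0,0,0]]'
```

```text
time: 27.18
ee_pos: [0.4412, -0.0379, 0.1182]
tcp_rot: [0.214, -3.134, -0.0]
ft_force: [-0.3, 0.1, -0.1]
gripper_width: 0.0001
time: 27.42
ee_pos: [0.4412, -0.0379, 0.1171]
tcp_rot: [-0.214, 3.134, 0.0]
ft_force: [0.2, -0.0, 0.5]
gripper_width: -0.0002
```

```bash
python3 -m creep '[[0,0,0,-0.04,0],[0,0,0,0,0]]'; python3 -m creep '[[0,0,0,-0.04,0],[0,0,0,0,0]]'; python3 -c "
from h import *
snap('wrist','w13')"
```

```text
time: 27.68
ee_pos: [0.4413, -0.0379, 0.1168]
tcp_rot: [-0.214, 3.134, -0.0]
ft_force: [-4.5, 1.4, 14.2]
gripper_width: -0.0001
time: 27.92
ee_pos: [0.4413, -0.0379, 0.1166]
tcp_rot: [-0.214, 3.133, -0.001]
ft_force: [-8.5, 1.2, 27.3]
gripper_width: 0.0003
```

View pics/w13.png

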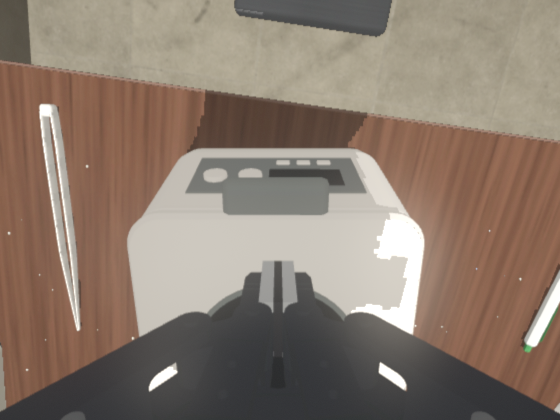

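```bash
python3 -m creep '[[0,0,0,0.2,0],[0,0,0,0.6,0],[0,0,0,1,0],[0,0,0,1,0],[0,-0.5,0,1,0],[0,-0.5,0,1,0],[0,-0.5,0,0.5,0],[0,0,0,0,0],[0,0,0,0,0]]'
python3 - <<'E'
from h import *
p=snap('wrist','w14')
for q in ['vial_a_mid','beaker_mid']: print(q,[(np.round(b['at'],3).tolist(),round(b['confidence'],2)) for b in ctrl.boxes_of(p,q)[:3]])
p=snap('side','d14')
for q in ['vial_a_mid','beaker_mid']: print(q,[(np.round(b['at'],3).tolist(),round(b['confidence'],2)) for b in ctrl.boxes_of(p,q)[:3]])
im=cv2.imread('pics/d14.png');cv2.imwrite('pics/d14a.png',cv2.resize(im[150:310,150:350],None,fx=3.7,fy=3.7,interpolation=cv2.INTER_CUBIC))
p=snap('scene','s14')
im=cv2.imread('pics/s14.png');cv2.imwrite('pics/s14a.png',cv2.resize(im[150:300,160:420],None,fx=3,fy=3,interpolation=cv2.INTER_CUBIC))
E
```

```text
time: 29.1
ee_pos: [0.4036, -0.0378, 0.2468]
tcp_rot: [0.214, -3.134, -0.0]
ft_force: [0.0, 0.0, -0.7]
gripper_width: -0.0001
vial_a_mid []
beaker_mid [([0.512, 0.31, 0.02], 0.78)]
vial_a_mid [([0.472, -0.023, 0.114], 0.62), ([0.461, 0.47, 0.03], 0.58)]
beaker_mid [([0.515, 0.346, 0.046], 0.81), ([0.462, 0.026, 0.081], 0.63)]
```

View pics/d14a.png

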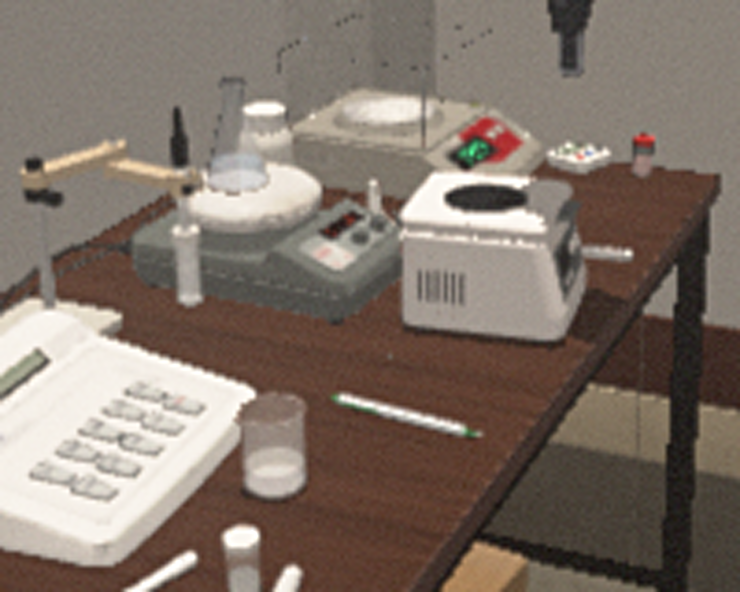

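View pics/s14a.png

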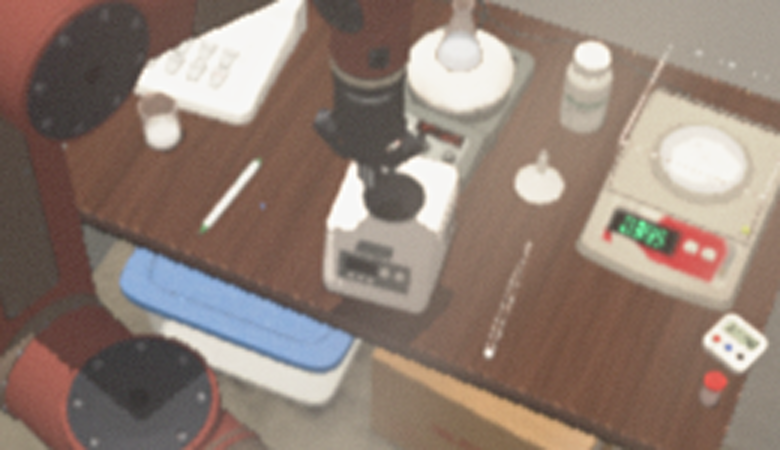

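View pics/w14.png

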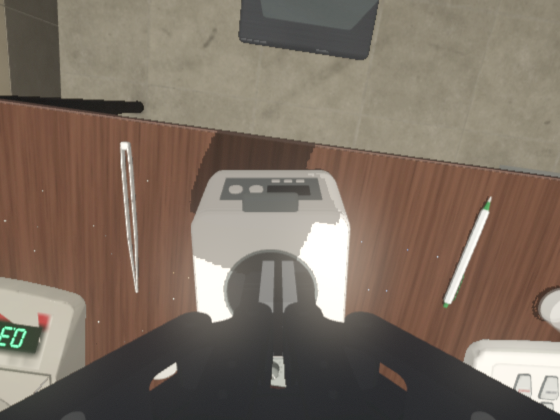

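The lid lies flat on the body, the beaker and both vials stand where they were, and the robot is clear of everything.

```bash
python3 -c "
from plant import ctrl
print(ctrl.hand_in())"
```

```text
the job is handed in; nothing more can be done
None
```

The centrifuge is ready for a run: the rotor is seated on the shaft, the lid is shut, and I handed the job in at about 29 s of the 59 s allowed.

- **Rotor:** I gripped it by its pointer grip and turned it 72° so the point faced about 28°, where the index line showed the flat to be. It went down the shaft with no contact force until it touched the seat, at the expected height and with about 6 N. After release, the wrist picture matched the expected outline at seat height.
- **Lid:** I pushed it shut with the closed fingers from behind, using only a few newtons. It stopped hard with its outer face at 116.8 mm (117 mm expected when shut). I pressed it there with 27 N upward and about 9 N sideways. The last pictures show it flat on the rim.
- **Bystanders:** The beaker and the vial left of it read within 2 mm of their first positions from the side camera. The other vial, with the red cap, I checked only by eye; it is standing and looks unmoved.

**Disagreements:**
- The wrist camera's calibration was off from the arm's readings by about 1.4 mm in y. I corrected for that before lowering the rotor.
- In the last side picture the vial and beaker searches also reported false hits on the centrifuge, which I ignored.

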